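# Bolt the snack rack down with the reversible ratchet spanner

### The job

The snack rack still has to be fastened to the counter with the ratchet spanner that sits on its bolt. Flip the spanner's small reversing lever over to the tightening side, then swing the handle clockwise (seen from above), swinging it back for another pull as often as needed, until the bolt is just snug: about 3 N harder to pull, at the middle of the grip, than it was to run down, and never more than 6 N harder. Then let go, leaving the lever on tightening and the other goods on the counter where they are.

Things in the scene. Friction and masses are not known exactly. Their poses are not given: they have to be found in the camera images.
- rack: White two-tier counter rack of snack packets, fixed, 240 x 210 x 230 mm, on a steel foot bar 70 mm wide, 8 mm thick. Its origin is NOT its middle but lies on the bolt's vertical axis at counter level. Its +x points away from the robot (yaw varies by 0.25 rad); the tiers stand on its -y side, 145 to 355 mm from the bolt.
- wrench (a joint): Swing of the spanner about the bolt's axis, rad. 0: handle along the rack's -x (towards the robot); positive is counter-clockwise seen from above, so tightening lowers it. Free from -1.5 to 0.9 (there the handle meets the rack). The spanner stays on the bolt and drags with about 2 N at the grip, so it stays where it is left.
- axis_top (a point): Top of the bolt's hex head, on its axis, 40 mm above the counter, carried by the spanner (x along the handle away from the bolt, y to the left of that, z up). Lever on tightening: a clockwise swing idles for up to 0.39 rad (one of 16 teeth), then turns the bolt; swinging back clicks over the teeth with 2 to 3 N and leaves the bolt alone. Lever on loosening: the other way round.
- grip (a point): Middle of the black rubber grip, 136 mm from the bolt's axis, 26 mm above the counter. The grip is 22 mm wide, 24 mm high (14 to 38 mm above the counter), 88 mm long (92 to 180 mm from the axis). x along the handle away from the bolt, y to the left, z up. A hand that grips it also twists it: the effort that counts is the whole moment about the bolt (1 N at the grip is 0.136 N m).
- neck (a point): Top of the spanner's flat steel neck, 33 mm above the counter, 83 mm from the bolt's axis, under the lever's tab. The neck is 18 mm wide and runs from the head (70 mm across, centred on the bolt, rim top 33 mm above the counter) to the grip.
- lever (a joint): Reversing lever on the spanner, rad, range -0.45 to 0.45, positive counter-clockwise seen from above. +0.45 (tab leans to the spanner's +y side): loosening, as found. -0.45 (tab leans to -y, the way the handle goes in tightening): tightening. Over-centre: past the middle it snaps on and stays. Pushing the tab takes 1 to 2 N; at its stop, more than 3 N may swing the spanner.
- lever_pin (a point): Top of the lever's pin (18 mm across, vertical), 42.5 mm above the counter, 46 mm from the bolt's axis on the handle's centre line. The flat arm from pin to tab lies 37.5 to 42.5 mm above the counter.
- lever_tab (a point): Middle of the lever's dark upright thumb tab: 14 mm long (along the lever), 10 mm wide, 37.5 to 61.5 mm above the counter; this point is 49.5 mm above it and 45 mm from the pin. Over its whole throw the tab moves 39 mm sideways, above the neck.
- tape_roll: Bystander: cardboard-coloured roll of tape, 90 mm across, 44 mm high, lying flat; origin at its underside. Leave alone.
- screwdriver: Bystander: screwdriver with black handle, lying. Leave alone.
- jar: Bystander: amber jar with steel cap, 68 mm across, 95 mm high. Leave alone.
- tin: Bystander: food tin, 70 mm across, 100 mm high. Leave alone.
- tea_box: Bystander: cardboard tea box, 75 x 140 x 60 mm. Leave alone.
- mug: Bystander: white mug, 80 mm across, 90 mm high. Leave alone.
- biscuit_pack: Bystander: red biscuit pack, 160 x 55 x 35 mm. Leave alone.
- washer: Steel plate washer, 50 x 50 x 3.5 mm, under the bolt's head on the foot bar; origin on the bolt's axis at its underside, 8 mm above the counter. Found 0.4 to 1.3 mm clear of the foot: the bolt (right-hand thread, 5 mm a turn, clockwise from above tightens) draws it down and bites after another 0.46 to 1.68 rad, which cannot be seen and must be felt. The bolt stays where it is left.
- foot: Rack's steel foot bar, 70 x 400 x 8 mm, flat on the counter, through which the bolt goes. Moving slowly, the bolt runs down with a steady 9 N at mid-grip (stiff nut); once it bites, 2 N more per 0.2 rad. Snug is 3 N more than running (500 N clamp); past 6.5 N more (1120 N) the foot is crushed. At standstill friction hides 3 to 6 N of the pull: compare stopped with stopped or moving with moving.

How it is judged:
On the way, in this order (a step that is already met when the one before it is completed fails the run):
1. the reversing lever is flipped to tightening (value of joint lever below -0.38 rad), for 0.2 s.
2. the bolt is drawn down until its washer clamps the foot bar (over 250 N) (contact force between washer and foot above 250 N), for 0.2 s.
At the end, for the whole second after the job is handed in: The plate washer presses on the rack's foot with 250 to 1050 N (left by a last pull about 1.5 to 6.2 N harder than the running pull, at the middle of the grip), the lever is still on tightening (below -0.38 rad) and the spanner is let go (contact force between washer and foot between 250 and 1050 N and value of joint lever below -0.38 rad); the robot touches nothing.
It fails at once if the bolt is overtightened: the clamp force passes 1120 N (about 6.5 N harder to pull than running it down) (contact force between washer and foot above 1120 N).
It fails at once if a bystander is moved by more than 30 mm (distance of any of tape_roll, screwdriver, jar, tin, tea_box, mug, biscuit_pack from where it was at the start of the episode above 0.03 m).
It also fails if it takes over 72 s, if anything falls off the work surface, if the arm or the gripper's body presses on something with over 40 N, if the wrist force passes 120 N, or if a joint passes its speed limit or range.

### The arm

A 7-joint arm with a two-finger parallel gripper is mounted at the origin on the work surface. World frame = base frame: x ahead of the robot, y to its left, z up, the work surface at z = 0. Lengths are in m, angles in rad, forces in N, time in s.
With the tool pointing down it reaches from about 0.425 to 0.925 m from the base axis. Payload 6.8 kg.
Tool frame: the origin (TCP) lies at the very end of the fingers, on their centre line; the grasp point (between the pads) lies 19 mm behind it; z points along the fingers, y is the line along which they close (so a half turn about z gives the same grasp; the last joint's range is limited). The gripper opens to 85 mm and grips with 20 to 120 N. Pads are 22 mm wide; open, the fingers measure 114 mm over their backs; the gripper's body (76 mm by 85 mm) begins 54 mm behind the grasp point. The pads swing forward as they close: fully open they stand 13 mm farther back than shut.
Start: joints at [1.213, 0.477, 0.022, 1.555, -0.011, 1.109, -0.083], TCP at [0.167, -0.654, 0.231] pointing down, gripper open.
Joint ranges: [-2.96, 2.96], [-0.34, 2.1], [-1.41, 1.46], [0.24, 2.44], [-1.37, 4.51], [0.17, 1.92], [-2.96, 2.96]. Speed limits (rad/s): [2.39, 2.39, 3.14, 3.14, 3.14, 3.14, 3.14].

### API

Orientations are given as a rotation vector (axis times angle).
In Python, from bench import get_obs, viewer, r gives the robot as it stands. The module is installed in compiled form; this text tells all that it offers.
- The arm moves only by the tool play_rows, never from a script. Its argument "commands" is a list that holds one entry, the list of rows, each a list of 5 numbers: the gripper's target within -1 to 1 (shut at 1, half-way at 0, fully open at -1), then the shift along the tool's x, y, z scaled (see below), then the turn about the tool's z scaled (see below). A call has 1 to 12 rows; each row is the pose to reach, as a shift and turn from the pose commanded when the call began, along the tool's axes at that moment; what a row does not reach only later rows make up. The controller multiplies each number of a shift by 0.2 m and each number of a turn by pi/2 rad. A row lasts 1/12 s, in which the tool goes at most 41.7 mm and 7.16 degrees, less where a joint would pass 70% of its speed; a pose out of reach is approached as far as the arm can. A call with a number of a shift or a turn outside -1 to 1 is refused whole. A call with a gripper value outside its range is refused whole. The fingers move at their own pace and stop on an object; "grip_force" is the grip in N (left out, the last holds). Time passes only in rows, so rows that repeat a pose let the fingers close. It gives the time, the measured TCP pose, the force, the opening and the grip force at its end, in the units of the state.
- get_obs(): the state, without advancing time (a new reading comes with each control period).
- viewer.grab_frame(name): name is "side" or "top" or "wrist"; returns a dict with "pixels" (400x640x3 uint8, red, green, blue), "fovy" (degrees; the focal length in pixels is half the picture's height over the tangent of half this angle, whatever the lens; pixels are square), "cx", "cy" (the principal point, pixels), "distortion" ([k1, k2, p1, p2, k3] as OpenCV has them; the pictures are not rectified), "world_to_cam" (4x4, takes a point from world to camera coordinates); the wrist camera has in their place "hand_eye" (4x4, takes a point from camera to tool coordinates, whose origin is the TCP and whose axes are the flange's). Camera axes: x right, y up, looking along -z (the intrinsics and any distortion apply to the point x, -y, -z); pixel columns grow to the right and rows downward; lengths in m; the calibration is good to about 2 mm. A picture is of the moment at which its call begins: read the wrist's pose just before it. There is no depth.
- r.hand_in(): hands the job in; it is judged then, once.
Trained networks look in a picture, given as the dict that the camera call returned (one of the last four; its "shot" number tells which), for a name from the list of things; names that differ only in an ending like _2 or _b are one class to them, and where a whole thing is asked for, a point or a joint stands for the part that bears it (a point fixed in the world has none). Each returns a list of dicts, best first, with "score" (0 to 1); they miss things now and then, are a little off and sometimes report something else, mostly with a low value. They report only what shows in the picture. A call takes as long as a camera call.
- viewer.trace(picture, thing): "pixels" (400x640 bool, what is visible of it) and "rect" ([left, top, right, bottom] in pixels, round what is visible of it).
The state is a dict: "clock": time; "joints": joint angles; "qvel": joint speeds; "tau": joint torques, N m; "tcp_pos": TCP position; "orientation": TCP orientation; "contact_force": force on the tool from outside, world axes, zero at the start; "moment": the same for the moment, N m; "grip_width": finger opening in m; "gripper_force": force on a finger pad.
Only numpy, scipy, OpenCV 4.12 (cv2) and the standard library are available. Lean on these libraries where they do the work, as an engineer would, in place of code of your own. Each camera call takes 0.05 s, during which the arm holds its last target. There are 200 camera calls.

## Working session

There is one attempt and no reset: what is moved stays moved. The work goes in short steps, Python scripts to look and compute and a tool call to move; the robot and the scene stay as the last step left them, time stands still between calls to the robot, and variables do not carry over. Pictures are saved under pics/ and viewed, at most 10 in all, crops included, and the job is handed in when it is done.

Besides the shell and the picture viewer there is one more tool, called after "Call:" as a command line: name --argument value ..., lists and objects as JSON in quotes. play_rows: Moves the arm, as the interface text tells. Shifts and turns lie within -1 to 1; 1 stands for 0.2 m of shift or pi/2 rad of turn. Its arguments: {"type":"object","properties":{"commands":{"type":"array","items":{"type":"array","items":{"type":"array","items":{"type":"number","minimum":-1,"maximum":1}}}},"grip_force":{"type":"number"}},"required":["commands"]}

```bash
mkdir -p pics; cat > h.py <<'E'
import numpy as np, cv2
from bench import get_obs, viewer, r
from scipy.spatial.transform import Rotation as R
def K(p):
    f=200/np.tan(np.radians(p["fovy"])/2); return np.array([[f,0,p["cx"]],[0,f,p["cy"]],[0,0,1.]])
def c2w(p,o=None):
    if "world_to_cam" in p: return np.linalg.inv(p["world_to_cam"])
    T=np.eye(4);T[:3,:3]=R.from_rotvec(o["orientation"]).as_matrix();T[:3,3]=o["tcp_pos"]
    return T@p["hand_eye"]
def ray(p,uv,z,o=None):
    T=c2w(p,o); n=cv2.undistortPoints(np.array([[uv]],float),K(p),np.array(p["distortion"]))[0,0]
    d=T[:3,:3]@np.array([n[0],-n[1],-1]); c=T[:3,3]; return c+d*(z-c[2])/d[2]
def proj(p,X,o=None):
    T=np.linalg.inv(c2w(p,o)); X=np.atleast_2d(X)@T[:3,:3].T+T[:3,3]; X=X*[1,-1,-1]
    return cv2.projectPoints(X,np.zeros(3),np.zeros(3),K(p),np.array(p["distortion"]))[0][:,0]
def shot(n,fn=None):
    o=get_obs(); p=viewer.grab_frame(n)
    if fn: cv2.imwrite("pics/"+fn,p["pixels"][:,:,::-1])
    return p,o
def seg(p,t):
    for d in viewer.trace(p,t)[:2]:
        m=d["pixels"]; ys,xs=np.nonzero(m)
        if len(xs): print(t,round(d["score"],2),d["rect"],"cen",xs.mean().round(1),ys.mean().round(1),len(xs))
E
python3 - <<'E'
from h import *
o=get_obs(); print({k:np.round(v,3) for k,v in o.items()})
for n in ("top","side"):
    p,o=shot(n,n+"0.png"); print(n,c2w(p)[:3,3])
    for t in ("wrench","lever","lever_tab","grip","washer","lever_pin","tape_roll","screwdriver","jar","tin","tea_box","mug","biscuit_pack"): seg(p,t)
E
```

```text
{'clock': np.float64(0.0), 'joints': array([ 1.213,  0.478,  0.022,  1.556, -0.011,  1.109, -0.083]), 'qvel': array([ 0.   ,  0.001, -0.   ,  0.001, -0.001, -0.001,  0.   ]), 'tau': array([-1.0000e-03, -5.9645e+01,  1.6080e+00, -2.8120e+01,  1.2000e-02,
        1.0000e-02, -0.0000e+00]), 'tcp_pos': array([ 0.167, -0.653,  0.23 ]), 'orientation': array([-3.115e+00, -3.910e-01,  1.000e-03]), 'contact_force': array([-0.83 , -0.143,  0.196]), 'moment': array([-0.047,  0.004, -0.012]), 'gripper_force': np.float64(0.0), 'grip_width': np.float64(0.085)}
top [0.44022942 0.0163653  1.18588627]
wrench 0.76 [335.8, 154.5, 375.9, 226.7] cen 356.5 184.3 694
lever 0.73 [335.9, 156.0, 378.8, 220.6] cen 356.7 184.7 775
lever 0.63 [345.4, 168.4, 370.8, 190.9] cen 356.9 179.8 103
lever_tab 0.34 [213.6, 257.2, 249.9, 313.5] cen 230.4 284.0 1135
grip 0.87 [333.6, 154.6, 378.0, 219.8] cen 356.0 184.3 768
tape_roll 0.87 [317.4, 117.1, 348.3, 147.5] cen 332.2 129.4 451
tape_roll 0.73 [341.2, 153.7, 374.9, 222.3] cen 356.4 184.0 771
screwdriver 0.77 [303.0, 114.5, 317.8, 177.1] cen 308.8 139.3 372
jar 0.68 
[... 696 characters left out ...]
237.9 156
lever 0.18 [322.6, 126.7, 349.2, 162.7] cen 334.7 143.8 958
lever_tab 0.59 [347.7, 225.8, 365.8, 248.5] cen 354.9 238.9 175
lever_tab 0.22 [322.5, 123.9, 348.4, 164.9] cen 334.5 143.5 972
grip 0.57 [304.9, 213.5, 389.2, 273.8] cen 345.0 244.0 1199
lever_pin 0.57 [345.3, 224.1, 364.7, 253.1] cen 355.1 238.7 183
tape_roll 0.69 [391.8, 187.3, 432.9, 224.8] cen 412.0 205.0 1119
screwdriver 0.59 [351.4, 180.0, 422.7, 190.4] cen 385.7 187.2 369
jar 0.61 [324.9, 123.5, 349.4, 165.1] cen 334.6 143.5 984
tin 0.64 [276.5, 128.3, 303.8, 171.7] cen 290.4 150.1 1172
tea_box 0.58 [193.0, 307.8, 254.3, 394.3] cen 226.0 349.7 4587
biscuit_pack 0.79 [178.5, 134.3, 243.3, 172.8] cen 208.4 154.1 1260
```

```bash
python3 - <<'E'
from h import *
a=cv2.imread("pics/top0.png")[80:320,200:520]; b=cv2.imread("pics/side0.png")[100:320,240:480]
cv2.imwrite("pics/a.png",cv2.resize(a,None,fx=2.5,fy=2.5,interpolation=2)); cv2.imwrite("pics/b.png",cv2.resize(b,None,fx=2.7,fy=2.7,interpolation=2))
E
```

```text
(no output)
```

View pics/a.png

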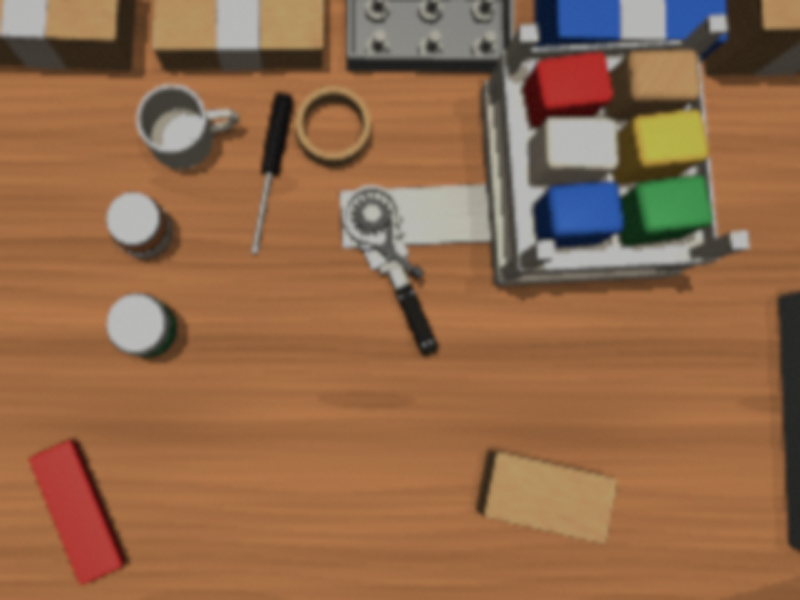

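View pics/b.png

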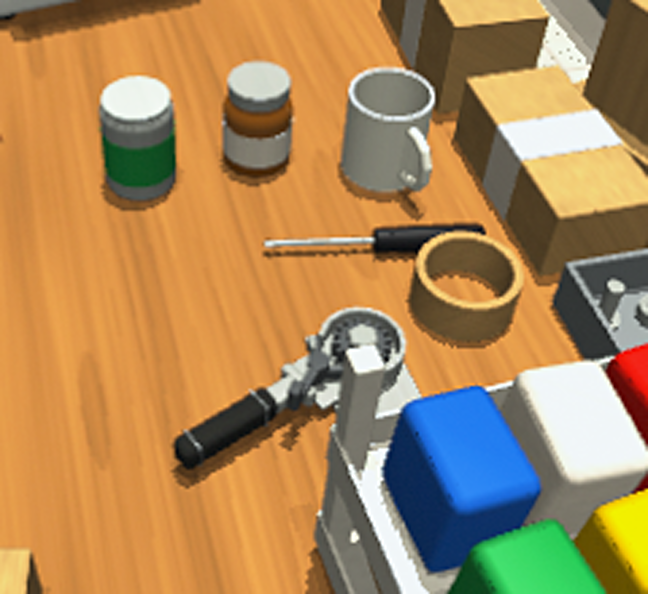

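The top crop shows the bolt head at full-image pixel (348,165), the handle end at (371,218), and the lever tab leaning right, to loosening, at about (366,189). The side view agrees, and the handle's clockwise side (image left, +y) is free.

```bash
python3 - <<'E'
from h import *
p,o=shot("top")
b=ray(p,(348.4,165.2),.04);e=ray(p,(370.8,217.5),.026);t=ray(p,(366,188.8),.0615)
print(b,e,t,np.linalg.norm((e-b)[:2]),np.linalg.norm((t-b)[:2]))
print("hdg",np.arctan2(*(e-b)[[1,0]]),"tab",np.arctan2(*(t-b)[[1,0]]))
f0=ray(p,(200+340/2.5,80+218/2.5),.008);f1=ray(p,(200+490/2.5,80+213/2.5),.008); print(f0,f1)
for n,z,uv in(("tape",.02,(332.2,129.4)),("tin",.1,(200+135/2.5,80+323/2.5)),("teabox",.06,(417,278)),("jar",.095,(254,168.5)),("scr tip",0.01,(302,180))): print(n,ray(p,uv,z))
o=get_obs();print(R.from_rotvec(o["orientation"]).as_matrix().round(3), o["clock"])
E
```

```text
[ 0.65849512 -0.0616551   0.04      ] [ 0.50493262 -0.12913959  0.026     ] [ 0.58571532 -0.11116413  0.0615    ] 0.1677366965882724 0.08802297413736972
hdg -2.727538759651335 tab -2.544239753597234
[ 0.65805023 -0.0261009   0.008     ] [ 0.66598267 -0.20879769  0.008     ]
tape [ 0.77250697 -0.01344492  0.02      ]
tin [0.52067511 0.20406649 0.1       ]
teabox [ 0.3335723  -0.25453797  0.06      ]
jar [0.63604425 0.20820426 0.095     ]
scr tip [0.61737961 0.07671699 0.01      ]
[[ 0.969  0.247  0.   ]
 [ 0.247 -0.969 -0.   ]
 [ 0.     0.    -1.   ]] 1.45
```

Call:
play_rows --commands '[[[0,0.16,-0.15,0,0],[0,0.32,-0.3,0,0],[0,0.48,-0.45,0,0],[0,0.64,-0.6,0,0],[0,0.8,-0.75,0,0],[0,0.96,-0.92,0,0],[0,0.96,-0.92,0,0]]]'

```text
clock: 2.03
tcp_pos: [0.3111, -0.4229, 0.2315]
orientation: [-3.114, -0.402, -0.003]
contact_force: [0.3, 0.8, -0.2]
grip_width: 0.0427
gripper_force: 0.0
```

Call:
play_rows --commands '[[[0,0.16,-0.15,0,0],[0,0.32,-0.3,0,0],[0,0.48,-0.45,0.05,-0.03],[0,0.64,-0.6,0.1,-0.06],[0,0.8,-0.75,0.15,-0.1],[0,0.96,-0.92,0.2,-0.1],[0,0.96,-0.92,0.2,-0.1],[0,0.96,-0.92,0.2,-0.1]]]'

```text
clock: 2.7
tcp_pos: [0.4503, -0.197, 0.1907]
orientation: [-3.072, -0.647, -0.001]
contact_force: [0.1, 0.8, 0.3]
grip_width: 0.0429
gripper_force: 0.0
```

```bash
cat > plan.py <<'E'
# python: plan(cmd pose (x,y,z,h), waypoints) -> rows ; h = heading of tool x
from h import *
def plan(cur,wps,g=0):
    x,y,z,h=cur; c,s=np.cos(h),np.sin(h); out=[]
    for w in wps:
        d=np.array(w[:3])-cur[:3]
        out.append([g]+[round(float(v),3) for v in ((c*d[0]+s*d[1])/.2,(s*d[0]-c*d[1])/.2,-d[2]/.2,-(w[3]-h)/(np.pi/2))])
    print(out); return out
def pose(o=None):
    o=o or get_obs(); m=R.from_rotvec(o["orientation"]).as_matrix(); return np.r_[o["tcp_pos"],np.arctan2(m[1,0],m[0,0])]
E
python3 - <<'E'
from plan import *
o=get_obs(); print(pose(),o["clock"],o["joints"].round(2),o["grip_width"],o["contact_force"].round(2),o["moment"].round(3))
p,o=shot("wrist","w1.png")
for t in ("wrench","lever","lever_tab","grip","lever_pin"): seg(p,t)
print(proj(p,[[.6585,-.0617,.04],[.5857,-.1111,.05],[.505,-.129,.026]],o))
plan(pose(),[(.51,-.11,.12,.414)])
E
```

```text
[ 0.45026736 -0.19704076  0.19073245  0.4152775 ] 2.7 [ 0.53  0.24 -0.28  2.01  0.08  0.9  -0.95] 0.0428685019278652 [0.12 0.76 0.29] [ 0.033  0.03  -0.029]
wrench 0.65 [255.1, 0.1, 302.2, 121.3] cen 275.6 56.8 3143
lever 0.63 [279.6, 0.0, 299.2, 22.8] cen 291.6 10.6 288
lever_tab 0.66 [280.6, 0.0, 298.2, 23.7] cen 291.8 10.4 280
grip 0.67 [253.2, 0.0, 298.4, 122.1] cen 275.6 56.5 3156
lever_pin 0.78 [281.7, 0.0, 303.1, 23.6] cen 291.6 10.7 313
[[ 268.55385737 -100.24072396]
 [ 288.65178471   10.53577324]
 [ 276.67173361  109.3515167 ]]
[[0, 0.473, -0.31, 0.358, -0.006]]
```

View pics/w1.png

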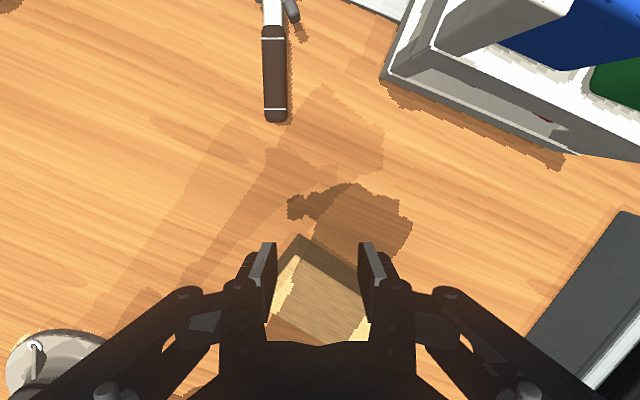

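The wrist view shows the grip end at about (274,118), running straight up the image, and the tab at (291,10). Both match my predictions. I'll move closer.

Call:
play_rows --commands '[[[0,0.15,-0.1,0.12,0],[0,0.3,-0.2,0.24,0],[0,0.47,-0.31,0.36,0],[0,0.47,-0.31,0.36,0]]]'

```text
clock: 3.33
tcp_pos: [0.511, -0.1036, 0.117]
orientation: [-3.072, -0.641, 0.001]
contact_force: [0.5, 0.4, 0.9]
grip_width: 0.0427
gripper_force: 0.0
```

```bash
python3 - <<'E'
from plan import *
print(pose())
p,o=shot("wrist","w2.png")
for t in ("wrench","lever","lever_tab"): seg(p,t)
print(proj(p,[[.6585,-.0617,.04],[.5857,-.1111,.0615],[.505,-.129,.026]],o))
E
```

```text
[ 0.51100554 -0.10356233  0.11696078  0.41125707]
wrench 0.67 [295.4, 1.0, 398.6, 238.6] cen 344.6 100.5 10265
wrench 0.47 [308.4, 15.3, 382.1, 137.2] cen 352.9 77.0 2017
lever 0.85 [304.1, 15.6, 382.2, 135.4] cen 352.8 76.1 2180
lever_tab 0.7 [308.0, 15.5, 383.4, 139.6] cen 353.2 76.4 2112
lever_tab 0.47 [296.3, 0.9, 394.9, 239.9] cen 344.5 100.6 9924
[[348.27802411 -11.06144945]
 [372.64796557 126.18954739]
 [341.32637847 222.98290814]]
```

View pics/w2.png

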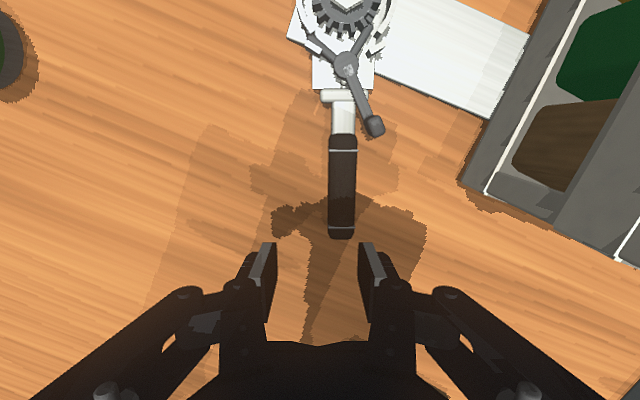

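The bolt head is at about (346,0), the pin at (347,65), the tab top at (376,125), and the grip's axis runs from (343,137) to (341,236).

```bash
python3 - <<'E'
from plan import *
p,o=shot("wrist")
pin=ray(p,(347,65),.0425,o);t=ray(p,(376,125),.0615,o);b=ray(p,(346,0),.04,o);g1=ray(p,(343,137),.038,o);g2=ray(p,(341,231),.038,o)
for v in (b,pin,t,g1,g2): print(v.round(4), np.hypot(*(v-b)[:2]).round(4), np.arctan2(*(b-v)[[1,0]]).round(3))
print("g2-pin heading",np.arctan2(*(pin-g2)[[1,0]]))
E
```

```text
[ 0.6516 -0.0709  0.04  ] 0.0 0.0
[ 0.6148 -0.0882  0.0425] 0.0407 0.441
[ 0.5857 -0.1207  0.0615] 0.0826 0.648
[ 0.5691 -0.1065  0.038 ] 0.0899 0.408
[ 0.4997 -0.1366  0.038 ] 0.1655 0.408
g2-pin heading 0.3980139920833926
```

```bash
python3 - <<'E'
from plan import *
print(pose())
p,o=shot("wrist")
o=dict(o);o["tcp_pos"]=[.51100554,-.10356233,.11696078];h=.41125707
o["orientation"]=R.from_matrix([[np.cos(h),np.sin(h),0],[np.sin(h),-np.cos(h),0],[0,0,-1]]).as_rotvec()
pin=ray(p,(347,65),.0425,o);t=ray(p,(376,125),.0615,o);b=ray(p,(346,0),.04,o);g1=ray(p,(343,137),.038,o);g2=ray(p,(341,231),.038,o)
for v in (b,pin,t,g1,g2): print(v.round(4), np.hypot(*(v-b)[:2]).round(4), np.arctan2(*(b-v)[[1,0]]).round(3))
E
```

```text
[ 0.50933674 -0.11076877  0.11997425  0.40379351]
[ 0.6521 -0.0633  0.04  ] 0.0 0.0
[ 0.6158 -0.0807  0.0425] 0.0402 0.447
[ 0.5873 -0.113   0.0615] 0.0816 0.654
[ 0.5708 -0.099   0.038 ] 0.0888 0.414
[ 0.5025 -0.1292  0.038 ] 0.1635 0.415
```

```bash
cat >> plan.py <<'E'
B=np.array([.658,-.062])
def at(h,along,lat,z):  # h = heading from handle to bolt
    u=-np.array([np.cos(h),np.sin(h)]); v=np.array([-u[1],u[0]]); q=B+along*u+lat*v
    return (q[0],q[1],z,h)
E
python3 - <<'E'
from plan import *
a=at(.415,.088,.0196,.08);b=at(.415,.088,.0196,.047)
plan((.51,-.11,.12,.406),[a,b]); print(a)
plan(b,[at(.415,.088,l,.047) for l in (.0,-.014,-.028)])
E
```

```text
[[0, 0.336, 0.174, 0.2, -0.006], [0, 0.336, 0.174, 0.365, -0.006]]
(np.float64(0.5853722864320307), np.float64(-0.11541699375562993), 0.08, 0.415)
[[0, 0.0, -0.098, -0.0, -0.0], [0, 0.0, -0.168, -0.0, -0.0], [0, 0.0, -0.238, -0.0, -0.0]]
```

Call:
play_rows --commands '[[[0,0.12,0.06,0.0,0],[0,0.24,0.12,0.1,-0.006],[0,0.336,0.174,0.2,-0.006],[0,0.336,0.174,0.2,-0.006],[0,0.336,0.174,0.2,-0.006],[0,0.336,0.174,0.29,-0.006],[0,0.336,0.174,0.365,-0.006],[0,0.336,0.174,0.365,-0.006],[0,0.336,0.174,0.365,-0.006]]]'

```text
clock: 4.38
tcp_pos: [0.5842, -0.1148, 0.0471]
orientation: [3.074, 0.647, -0.001]
contact_force: [0.4, 0.7, -0.2]
grip_width: 0.0423
gripper_force: 0.0
```

```bash
python3 - <<'E'
from plan import *
o=get_obs();print(pose(),o["contact_force"].round(2),o["moment"].round(3))
p,o=shot("wrist","w3.png")
E
```

```text
[ 0.58423335 -0.11477418  0.04708306  0.41502046] [ 0.36  0.66 -0.18] [ 0.045 -0.012  0.023]
```

View pics/w3.png

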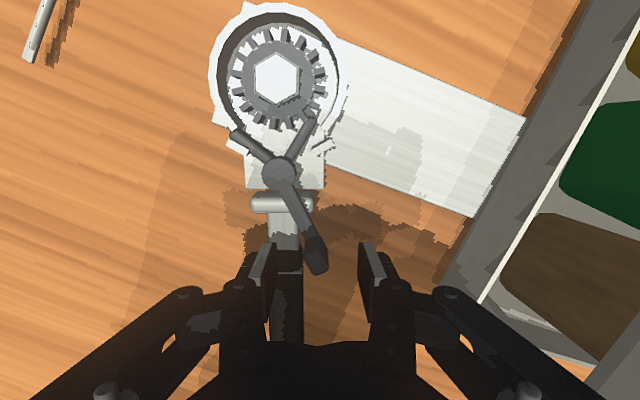

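The tab (316,255) lies between the two pads (inner faces at about 272 and 362), level with them. Next I'll push it towards image left.

Call:
play_rows --commands '[[[0,0,-0.03,0,0],[0,0,-0.06,0,0],[0,0,-0.09,0,0],[0,0,-0.12,0,0],[0,0,-0.15,0,0],[0,0,-0.18,0,0],[0,0,-0.21,0,0],[0,0,-0.238,0,0],[0,0,-0.238,0,0]]]'

```text
clock: 5.18
tcp_pos: [0.5656, -0.0682, 0.0463]
orientation: [-3.072, -0.652, 0.0]
contact_force: [-0.3, 0.5, -0.0]
grip_width: 0.0428
gripper_force: 0.0
```

```bash
python3 - <<'E'
from plan import *
o=get_obs();print(pose(),o["contact_force"].round(2),o["moment"].round(3))
p,o=shot("wrist","w4.png")
E
```

```text
[ 0.56562262 -0.06816361  0.04629282  0.41847269] [-0.32  0.5  -0.02] [ 0.024 -0.047 -0.016]
```

View pics/w4.png

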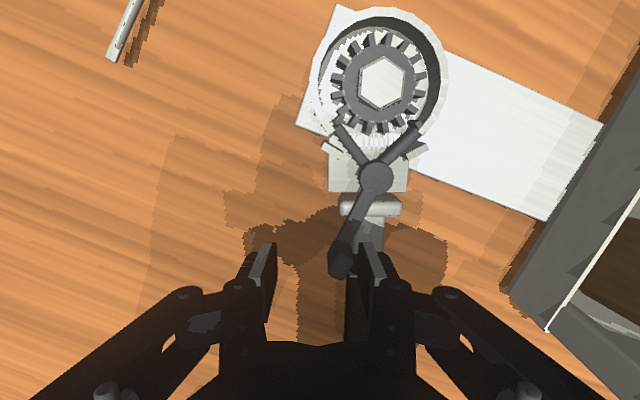

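The lever has flipped: the tab now leans left at (341,262), and the spanner hasn't moved. Next I'll straddle the grip.

```bash
python3 - <<'E'
from plan import *
c=at(.415,.088,-.028,.047)
plan(c,[at(.415,.088,-.028,.09),at(.415,.136,0,.09),at(.415,.136,0,.02)],.3)
c=at(.415,.136,0,.02)
plan(c,[at(.415-.025*i,.136,0,.02) for i in range(1,13)],.3)
E
```

```text
[[0.3, 0.0, 0.0, -0.215, -0.0], [0.3, -0.24, 0.14, -0.215, -0.0], [0.3, -0.24, 0.14, 0.135, -0.0]]
[[0.3, 0.0, -0.017, -0.0, 0.016], [0.3, 0.001, -0.034, -0.0, 0.032], [0.3, 0.002, -0.051, -0.0, 0.048], [0.3, 0.003, -0.068, -0.0, 0.064], [0.3, 0.005, -0.085, -0.0, 0.08], [0.3, 0.008, -0.102, -0.0, 0.095], [0.3, 0.01, -0.118, -0.0, 0.111], [0.3, 0.014, -0.135, -0.0, 0.127], [0.3, 0.017, -0.152, -0.0, 0.143], [0.3, 0.021, -0.168, -0.0, 0.159], [0.3, 0.026, -0.185, -0.0, 0.175], [0.3, 0.03, -0.201, -0.0, 0.191]]
```

Call:
play_rows --commands '[[[0,0,0,-0.11,0],[0,0,0,-0.215,0],[0,-0.12,0.07,-0.215,0],[0.3,-0.24,0.14,-0.215,0],[0.3,-0.24,0.14,-0.215,0],[0.3,-0.24,0.14,-0.1,0],[0.3,-0.24,0.14,0.02,0],[0.3,-0.24,0.14,0.135,0],[0.3,-0.24,0.14,0.135,0],[0.3,-0.24,0.14,0.135,0]]]'

```text
clock: 6.07
tcp_pos: [0.5326, -0.1152, 0.0186]
orientation: [-3.073, -0.649, 0.004]
contact_force: [0.8, -0.1, 0.5]
grip_width: 0.0296
gripper_force: 0.0
```

```bash
cat >> plan.py <<'E'
def rep():
    o=get_obs(); P=pose(o); F=o["contact_force"]; M=o["moment"]; d=P[:2]-B
    a=np.arctan2(-d[1],-d[0]); print("t",round(o["clock"],2),"h",P[3].round(3),"ang",a.round(3),"r",np.hypot(*d).round(4),"F",F.round(2),"M",M.round(3),
     "Nz",round((d[0]*F[1]-d[1]*F[0])/.136,2),"withM",round((d[0]*F[1]-d[1]*F[0]+M[2])/.136,2),"w",o["grip_width"].round(4))
E
python3 - <<'E'
from plan import *
rep(); print(pose())
p,o=shot("wrist","w5.png")
E
```

```text
Traceback (most recent call last):
  File "plan.py", line 18, in rep
    "Nz",round((d[0]*F[1]-d[1]*F[0])/.136,2),"withM",round((d[0]*F[1]-d[1]*F[0]+M[2])/.136,2),"w",o["grip_width"].round(4))
                                                                                                  ^^^^^^^^^^^^^^^^^^^^^
AttributeError: 'float' object has no attribute 'round'
```

Call:
play_rows --commands '[[[0.3,0,-0.017,0,0.016],[0.3,0.001,-0.034,0,0.032],[0.3,0.002,-0.051,0,0.048],[0.3,0.003,-0.068,0,0.064],[0.3,0.005,-0.085,0,0.08],[0.3,0.008,-0.102,0,0.095],[0.3,0.01,-0.118,0,0.111],[0.3,0.014,-0.135,0,0.127]]]'

```text
clock: 6.73
tcp_pos: [0.5262, -0.0901, 0.0209]
orientation: [3.122, 0.336, 0.004]
contact_force: [0.1, -2.5, 1.6]
grip_width: 0.0299
gripper_force: 1.1
```

```bash
sed -i 's/o\["grip_width"\].round(4)/round(o["grip_width"],4)/' plan.py; python3 - <<'E'
from plan import *
rep(); print(pose())
p,o=shot("wrist","w5.png"); rep()
E
```

```text
t 6.73 h 0.215 ang 0.21 r 0.1348 F [ 0.07 -2.46  1.64] M [-0.545  0.111  0.025] Nz 2.4 withM 2.58 w 0.0299
[ 0.52618019 -0.09007301  0.02088021  0.21450221]
t 6.78 h 0.214 ang 0.202 r 0.1348 F [-0.55 -1.28  1.59] M [-0.475  0.042 -0.008] Nz 1.13 withM 1.07 w 0.0301
```

View pics/w5.png

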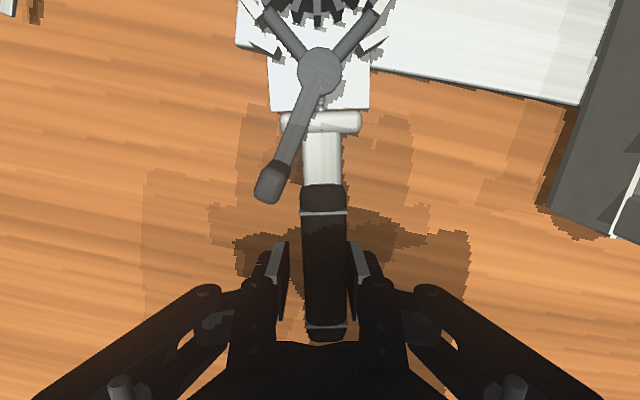

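Both pads straddle the grip and the lever is still on tightening (tab at 270,185). I'll keep swinging at a steady slow rate.

Call:
play_rows --commands '[[[0.3,0,-0.011,0,0.0106],[0.3,0,-0.023,0,0.0212],[0.3,0.001,-0.034,0,0.0318],[0.3,0.0015,-0.045,0,0.0424],[0.3,0.002,-0.057,0,0.053],[0.3,0.0034,-0.068,0,0.0637],[0.3,0.0046,-0.079,0,0.0743],[0.3,0.006,-0.09,0,0.085],[0.3,0.0076,-0.102,0,0.0955],[0.3,0.0094,-0.113,0,0.106],[0.3,0.0114,-0.124,0,0.1167],[0.3,0.0136,-0.135,0,0.1273]]]'

```text
clock: 7.78
tcp_pos: [0.5219, -0.0623, 0.0193]
orientation: [3.141, 0.024, 0.0]
contact_force: [1.4, -2.3, 0.4]
grip_width: 0.03
gripper_force: 1.0
```

```bash
python3 -c "
from plan import *
rep()"
```

```text
t 7.78 h 0.015 ang 0.002 r 0.1361 F [ 1.37 -2.25  0.39] M [-0.363 -0.329  0.064] Nz 2.25 withM 2.73 w 0.03
```

Call:
play_rows --commands '[[[0.3,0,-0.011,0,0.0106],[0.3,0,-0.023,0,0.0212],[0.3,0.001,-0.034,0,0.0318],[0.3,0.0015,-0.045,0,0.0424],[0.3,0.002,-0.057,0,0.053],[0.3,0.0034,-0.068,0,0.0637],[0.3,0.0046,-0.079,0,0.0743],[0.3,0.006,-0.09,0,0.085],[0.3,0.0076,-0.102,0,0.0955],[0.3,0.0094,-0.113,0,0.106],[0.3,0.0114,-0.124,0,0.1167],[0.3,0.0136,-0.135,0,0.1273]]]'

```text
clock: 8.78
tcp_pos: [0.524, -0.0378, 0.0192]
orientation: [3.125, -0.293, -0.0]
contact_force: [2.6, -8.6, 0.9]
grip_width: 0.03
gripper_force: 4.1
```

```bash
python3 -c "
from plan import *
rep()"
```

```text
t 8.78 h -0.187 ang -0.179 r 0.1362 F [ 2.58 -8.56  0.93] M [-1.781 -0.456  0.117] Nz 7.98 withM 8.84 w 0.03
```

Call:
play_rows --commands '[[[0.3,0,-0.011,0,0.0106],[0.3,0,-0.023,0,0.0212],[0.3,0.001,-0.034,0,0.0318],[0.3,0.0015,-0.045,0,0.0424],[0.3,0.002,-0.057,0,0.053],[0.3,0.0034,-0.068,0,0.0637],[0.3,0.0046,-0.079,0,0.0743],[0.3,0.006,-0.09,0,0.085],[0.3,0.0076,-0.102,0,0.0955],[0.3,0.0094,-0.113,0,0.106],[0.3,0.0114,-0.124,0,0.1167],[0.3,0.0136,-0.135,0,0.1273]]]'

```text
clock: 9.78
tcp_pos: [0.5311, -0.012, 0.0192]
orientation: [3.08, -0.603, -0.001]
contact_force: [0.9, -9.5, 1.8]
grip_width: 0.0301
gripper_force: 4.1
```

```bash
python3 -c "
from plan import *
rep()"
```

```text
t 9.78 h -0.387 ang -0.375 r 0.1364 F [ 0.89 -9.48  1.77] M [-1.868 -0.102  0.119] Nz 8.52 withM 9.39 w 0.0301
```

Call:
play_rows --commands '[[[0.3,0,-0.011,0,0.0106],[0.3,0,-0.023,0,0.0212],[0.3,0.001,-0.034,0,0.0318],[0.3,0.0015,-0.045,0,0.0424],[0.3,0.002,-0.057,0,0.053],[0.3,0.0034,-0.068,0,0.0637],[0.3,0.0046,-0.079,0,0.0743],[0.3,0.006,-0.09,0,0.085],[0.3,0.0076,-0.102,0,0.0955],[0.3,0.0094,-0.113,0,0.106],[0.3,0.0114,-0.124,0,0.1167],[0.3,0.0136,-0.135,0,0.1273]]]'

```text
clock: 10.78
tcp_pos: [0.543, 0.0118, 0.0191]
orientation: [3.004, -0.908, -0.003]
contact_force: [-0.6, -8.6, 4.3]
grip_width: 0.0299
gripper_force: 4.1
```

```bash
python3 -c "
from plan import *
rep()"
```

```text
t 10.78 h -0.587 ang -0.571 r 0.1366 F [-0.6  -8.65  4.29] M [-1.847  0.314  0.131] Nz 7.64 withM 8.61 w 0.0299
```

Call:
play_rows --commands '[[[0.3,0,-0.011,0,0.0106],[0.3,0,-0.023,0,0.0212],[0.3,0.001,-0.034,0,0.0318],[0.3,0.0015,-0.045,0,0.0424],[0.3,0.002,-0.057,0,0.053],[0.3,0.0034,-0.068,0,0.0637],[0.3,0.0046,-0.079,0,0.0743],[0.3,0.006,-0.09,0,0.085],[0.3,0.0076,-0.102,0,0.0955],[0.3,0.0094,-0.113,0,0.106],[0.3,0.0114,-0.124,0,0.1167],[0.3,0.0136,-0.135,0,0.1273]]]'

```text
clock: 11.78
tcp_pos: [0.5594, 0.0329, 0.019]
orientation: [2.898, -1.202, -0.005]
contact_force: [-3.5, -7.8, 6.2]
grip_width: 0.0297
gripper_force: 4.1
```

```bash
python3 -c "
from plan import *
rep();print(get_obs()['joints'].round(2))"
```

```text
t 11.78 h -0.787 ang -0.766 r 0.1369 F [-3.51 -7.76  6.2 ] M [-1.825  0.764  0.183] Nz 8.08 withM 9.42 w 0.0297
[-0.23  0.58  0.07  1.98 -0.07  0.59 -2.47]
```

Call:
play_rows --commands '[[[0.3,0.003,0.068,0,-0.0637],[0.3,0.014,0.135,0,-0.1273],[0.3,0.03,0.201,0,-0.191],[0.3,0.054,0.265,0,-0.2546],[0.3,0.083,0.326,0,-0.3183],[0.3,0.119,0.384,0,-0.382],[0.3,0.16,0.438,0,-0.4456],[0.3,0.206,0.488,0,-0.5093],[0.3,0.257,0.533,0,-0.573],[0.3,0.313,0.572,0,-0.6366],[0.3,0.372,0.606,0,-0.7],[0.3,0.434,0.634,0,-0.764]]]'

```text
clock: 12.78
tcp_pos: [0.5317, -0.1143, 0.0187]
orientation: [-3.07, -0.657, 0.005]
contact_force: [-0.4, 2.0, 1.3]
grip_width: 0.0301
gripper_force: 1.1
```

```bash
python3 -c "
from plan import *
rep()
p,o=shot('wrist','w6.png');rep()"
```

```text
t 12.78 h 0.422 ang 0.393 r 0.1367 F [-0.44  1.96  1.3 ] M [ 0.452  0.306 -0.036] Nz -1.99 withM -2.25 w 0.0301
t 12.83 h 0.424 ang 0.422 r 0.1369 F [ 1.23 -3.01  0.75] M [-0.193 -0.078 -0.039] Nz 3.27 withM 2.99 w 0.0299
```

View pics/w6.png

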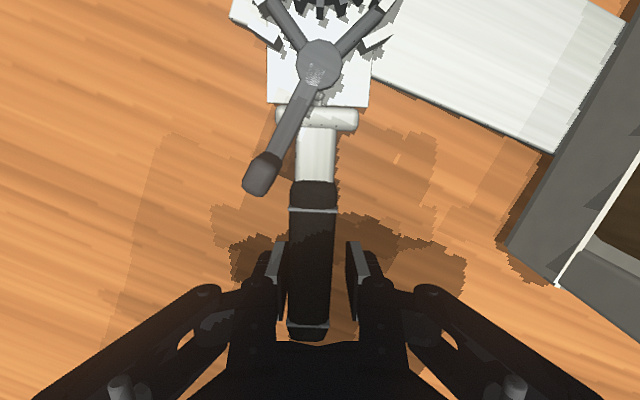

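The swing back went fine and the lever is still on tightening (tab at 262,175). Starting the second pull.

Call:
play_rows --commands '[[[0.3,0,-0.011,0,0.0106],[0.3,0,-0.023,0,0.0212],[0.3,0.001,-0.034,0,0.0318],[0.3,0.0015,-0.045,0,0.0424],[0.3,0.002,-0.057,0,0.053],[0.3,0.0034,-0.068,0,0.0637],[0.3,0.0046,-0.079,0,0.0743],[0.3,0.006,-0.09,0,0.085],[0.3,0.0076,-0.102,0,0.0955],[0.3,0.0094,-0.113,0,0.106],[0.3,0.0114,-0.124,0,0.1167],[0.3,0.0136,-0.135,0,0.1273]]]'

```text
clock: 13.83
tcp_pos: [0.5251, -0.0894, 0.0193]
orientation: [-3.123, -0.337, 0.0]
contact_force: [-1.8, -2.2, -1.0]
grip_width: 0.0297
gripper_force: 1.0
```

```bash
python3 -c "
from plan import *
rep()"
```

```text
t 13.83 h 0.215 ang 0.204 r 0.1357 F [-1.82 -2.21 -1.  ] M [-0.405  0.104  0.018] Nz 1.79 withM 1.92 w 0.0297
```

Call:
play_rows --commands '[[[0.3,0,-0.011,0,0.0106],[0.3,0,-0.023,0,0.0212],[0.3,0.001,-0.034,0,0.0318],[0.3,0.0015,-0.045,0,0.0424],[0.3,0.002,-0.057,0,0.053],[0.3,0.0034,-0.068,0,0.0637],[0.3,0.0046,-0.079,0,0.0743],[0.3,0.006,-0.09,0,0.085],[0.3,0.0076,-0.102,0,0.0955],[0.3,0.0094,-0.113,0,0.106],[0.3,0.0114,-0.124,0,0.1167],[0.3,0.0136,-0.135,0,0.1273]]]'

```text
clock: 14.83
tcp_pos: [0.5222, -0.0642, 0.0193]
orientation: [3.14, 0.023, 0.001]
contact_force: [-0.4, -8.3, -2.1]
grip_width: 0.03
gripper_force: 4.2
```

```bash
python3 -c "
from plan import *
rep()"
```

```text
t 14.83 h 0.014 ang 0.016 r 0.1359 F [-0.35 -8.33 -2.08] M [-1.763 -0.156  0.101] Nz 8.31 withM 9.05 w 0.03
```

Call:
play_rows --commands '[[[0.3,0,-0.011,0,0.0106],[0.3,0,-0.023,0,0.0212],[0.3,0.001,-0.034,0,0.0318],[0.3,0.0015,-0.045,0,0.0424],[0.3,0.002,-0.057,0,0.053],[0.3,0.0034,-0.068,0,0.0637],[0.3,0.0046,-0.079,0,0.0743],[0.3,0.006,-0.09,0,0.085],[0.3,0.0076,-0.102,0,0.0955],[0.3,0.0094,-0.113,0,0.106],[0.3,0.0114,-0.124,0,0.1167],[0.3,0.0136,-0.135,0,0.1273]]]'

```text
clock: 15.83
tcp_pos: [0.5241, -0.0376, 0.0193]
orientation: [3.126, -0.292, -0.0]
contact_force: [-0.2, -8.0, -1.4]
grip_width: 0.0297
gripper_force: 4.2
```

```bash
python3 -c "
from plan import *
rep()"
```

```text
t 15.83 h -0.186 ang -0.18 r 0.1361 F [-0.22 -7.97 -1.45] M [-1.742  0.019  0.059] Nz 7.89 withM 8.32 w 0.0297
```

Call:
play_rows --commands '[[[0.3,0,-0.011,0,0.0106],[0.3,0,-0.023,0,0.0212],[0.3,0.001,-0.034,0,0.0318],[0.3,0.0015,-0.045,0,0.0424],[0.3,0.002,-0.057,0,0.053],[0.3,0.0034,-0.068,0,0.0637],[0.3,0.0046,-0.079,0,0.0743],[0.3,0.006,-0.09,0,0.085],[0.3,0.0076,-0.102,0,0.0955],[0.3,0.0094,-0.113,0,0.106],[0.3,0.0114,-0.124,0,0.1167],[0.3,0.0136,-0.135,0,0.1273]]]'

```text
clock: 16.83
tcp_pos: [0.5312, -0.0117, 0.0192]
orientation: [3.081, -0.602, -0.001]
contact_force: [-1.5, -8.4, 0.8]
grip_width: 0.0299
gripper_force: 4.2
```

```bash
python3 -c "
from plan import *
rep()"
```

```text
t 16.83 h -0.386 ang -0.378 r 0.1364 F [-1.49 -8.38  0.79] M [-1.76   0.313  0.127] Nz 8.37 withM 9.3 w 0.0299
```

Call:
play_rows --commands '[[[0.3,0,-0.011,0,0.0106],[0.3,0,-0.023,0,0.0212],[0.3,0.001,-0.034,0,0.0318],[0.3,0.0015,-0.045,0,0.0424],[0.3,0.002,-0.057,0,0.053],[0.3,0.0034,-0.068,0,0.0637],[0.3,0.0046,-0.079,0,0.0743],[0.3,0.006,-0.09,0,0.085],[0.3,0.0076,-0.102,0,0.0955],[0.3,0.0094,-0.113,0,0.106],[0.3,0.0114,-0.124,0,0.1167],[0.3,0.0136,-0.135,0,0.1273]]]'

```text
clock: 17.83
tcp_pos: [0.5433, 0.0123, 0.0192]
orientation: [3.005, -0.906, -0.002]
contact_force: [-1.7, -7.9, 2.8]
grip_width: 0.0301
gripper_force: 4.2
```

```bash
python3 -c "
from plan import *
rep()"
```

```text
t 17.83 h -0.586 ang -0.575 r 0.1367 F [-1.74 -7.89  2.78] M [-1.715  0.612  0.133] Nz 7.6 withM 8.58 w 0.0301
```

Call:
play_rows --commands '[[[0.3,0,-0.011,0,0.0106],[0.3,0,-0.023,0,0.0212],[0.3,0.001,-0.034,0,0.0318],[0.3,0.0015,-0.045,0,0.0424],[0.3,0.002,-0.057,0,0.053],[0.3,0.0034,-0.068,0,0.0637],[0.3,0.0046,-0.079,0,0.0743],[0.3,0.006,-0.09,0,0.085],[0.3,0.0076,-0.102,0,0.0955],[0.3,0.0094,-0.113,0,0.106],[0.3,0.0114,-0.124,0,0.1167],[0.3,0.0136,-0.135,0,0.1273]]]'

```text
clock: 18.83
tcp_pos: [0.5599, 0.0335, 0.0191]
orientation: [2.899, -1.201, -0.004]
contact_force: [-3.7, -7.2, 4.1]
grip_width: 0.0298
gripper_force: 4.2
```

```bash
python3 -c "
from plan import *
rep()"
```

```text
t 18.83 h -0.786 ang -0.772 r 0.1369 F [-3.67 -7.19  4.15] M [-1.605  0.901  0.084] Nz 7.76 withM 8.38 w 0.0298
```

The bolt is still running freely at a steady 9 N or so. Swinging back for a third pull.

Call:
play_rows --commands '[[[0.3,0.003,0.068,0,-0.0637],[0.3,0.014,0.135,0,-0.1273],[0.3,0.03,0.201,0,-0.191],[0.3,0.054,0.265,0,-0.2546],[0.3,0.083,0.326,0,-0.3183],[0.3,0.119,0.384,0,-0.382],[0.3,0.16,0.438,0,-0.4456],[0.3,0.206,0.488,0,-0.5093],[0.3,0.257,0.533,0,-0.573],[0.3,0.313,0.572,0,-0.6366],[0.3,0.372,0.606,0,-0.7],[0.3,0.434,0.634,0,-0.764]]]'

```text
clock: 19.83
tcp_pos: [0.533, -0.1144, 0.0192]
orientation: [-3.07, -0.659, 0.002]
contact_force: [-1.5, 1.5, 0.4]
grip_width: 0.0301
gripper_force: 1.1
```

Call:
play_rows --commands '[[[0.3,0,-0.011,0,0.0106],[0.3,0,-0.023,0,0.0212],[0.3,0.001,-0.034,0,0.0318],[0.3,0.0015,-0.045,0,0.0424],[0.3,0.002,-0.057,0,0.053],[0.3,0.0034,-0.068,0,0.0637],[0.3,0.0046,-0.079,0,0.0743],[0.3,0.006,-0.09,0,0.085],[0.3,0.0076,-0.102,0,0.0955],[0.3,0.0094,-0.113,0,0.106],[0.3,0.0114,-0.124,0,0.1167],[0.3,0.0136,-0.135,0,0.1273]]]'

```text
clock: 20.83
tcp_pos: [0.5255, -0.0896, 0.0194]
orientation: [-3.123, -0.338, -0.001]
contact_force: [1.9, -1.8, -0.7]
grip_width: 0.0301
gripper_force: 0.9
```

```bash
python3 -c "
from plan import *
rep()"
```

```text
t 20.83 h 0.216 ang 0.205 r 0.1353 F [ 1.9  -1.83 -0.69] M [-0.278 -0.358  0.035] Nz 2.16 withM 2.42 w 0.0301
```

Call:
play_rows --commands '[[[0.3,0,-0.011,0,0.0106],[0.3,0,-0.023,0,0.0212],[0.3,0.001,-0.034,0,0.0318],[0.3,0.0015,-0.045,0,0.0424],[0.3,0.002,-0.057,0,0.053],[0.3,0.0034,-0.068,0,0.0637],[0.3,0.0046,-0.079,0,0.0743],[0.3,0.006,-0.09,0,0.085],[0.3,0.0076,-0.102,0,0.0955],[0.3,0.0094,-0.113,0,0.106],[0.3,0.0114,-0.124,0,0.1167],[0.3,0.0136,-0.135,0,0.1273]]]'

```text
clock: 21.83
tcp_pos: [0.5222, -0.0643, 0.0194]
orientation: [3.14, 0.023, 0.001]
contact_force: [3.5, -7.8, 0.3]
grip_width: 0.0299
gripper_force: 3.9
```

```bash
python3 -c "
from plan import *
rep()"
```

```text
t 21.83 h 0.015 ang 0.017 r 0.1358 F [ 3.47 -7.75  0.28] M [-1.569 -0.572  0.146] Nz 7.8 withM 8.88 w 0.0299
```

Engaged again, now in half steps (0.1 rad).

Call:
play_rows --commands '[[[0.3,0,-0.011,0,0.0106],[0.3,0,-0.023,0,0.0212],[0.3,0.001,-0.034,0,0.0318],[0.3,0.0015,-0.045,0,0.0424],[0.3,0.002,-0.057,0,0.053],[0.3,0.0034,-0.068,0,0.0637],[0.3,0.0046,-0.079,0,0.0743],[0.3,0.006,-0.09,0,0.085]]]'

```text
clock: 22.5
tcp_pos: [0.523, -0.0475, 0.0194]
orientation: [3.133, -0.188, 0.0]
contact_force: [2.8, -10.1, 0.4]
grip_width: 0.03
gripper_force: 4.6
```

```bash
python3 -c "
from plan import *
rep()"
```

```text
t 22.5 h -0.12 ang -0.107 r 0.1358 F [  2.8  -10.11   0.38] M [-1.982 -0.481  0.17 ] Nz 9.74 withM 10.99 w 0.03
```

Call:
play_rows --commands '[[[0.3,0,-0.011,0,0.0106],[0.3,0,-0.023,0,0.0212],[0.3,0.001,-0.034,0,0.0318],[0.3,0.0015,-0.045,0,0.0424],[0.3,0.002,-0.057,0,0.053],[0.3,0.0034,-0.068,0,0.0637]]]'

```text
clock: 23.0
tcp_pos: [0.5249, -0.0345, 0.0193]
orientation: [3.119, -0.345, -0.0]
contact_force: [1.4, -9.7, 2.1]
grip_width: 0.0298
gripper_force: 5.0
```

```bash
python3 -c "
from plan import *
rep()"
```

```text
t 23.0 h -0.22 ang -0.204 r 0.136 F [ 1.44 -9.74  2.11] M [-2.168 -0.247  0.143] Nz 9.24 withM 10.3 w 0.0298
```

Call:
play_rows --commands '[[[0.3,0,-0.011,0,0.0106],[0.3,0,-0.023,0,0.0212],[0.3,0.001,-0.034,0,0.0318],[0.3,0.0015,-0.045,0,0.0424],[0.3,0.002,-0.057,0,0.053],[0.3,0.0034,-0.068,0,0.0637]]]'

```text
clock: 23.5
tcp_pos: [0.528, -0.0218, 0.0192]
orientation: [3.098, -0.501, -0.001]
contact_force: [0.2, -12.0, 2.8]
grip_width: 0.0301
gripper_force: 5.4
```

```bash
python3 -c "
from plan import *
rep()"
```

```text
t 23.5 h -0.321 ang -0.3 r 0.136 F [  0.16 -11.95   2.84] M [-2.475 -0.091  0.159] Nz 11.37 withM 12.55 w 0.0301
```

About 3 N above running, so the bolt is snug. I'll ease off, open and lift.

Call:
play_rows --commands '[[[0.3,0,0.01,0,-0.01],[0.3,0,0.022,0,-0.019],[0,0,0.022,0,-0.019],[0,0,0.022,0,-0.019],[0,0,0.022,0,-0.019],[0,0,0.022,-0.1,-0.019],[0,0,0.022,-0.25,-0.019],[0,0,0.022,-0.4,-0.019],[0,0,0.022,-0.55,-0.019],[0,0,0.022,-0.55,-0.019],[0,0,0.022,-0.55,-0.019]]]'

```text
clock: 24.42
tcp_pos: [0.5283, -0.0211, 0.1308]
orientation: [-3.108, 0.447, -0.005]
contact_force: [-0.3, -0.3, -0.5]
grip_width: 0.0425
gripper_force: 0.0
```

```bash
python3 -c "
from plan import *
rep()
p,o=shot('wrist','w7.png')"
```

```text
t 24.42 h -0.285 ang -0.306 r 0.136 F [-0.32 -0.29 -0.5 ] M [-0.018  0.06   0.013] Nz 0.37 withM 0.47 w 0.0425
```

View pics/w7.png

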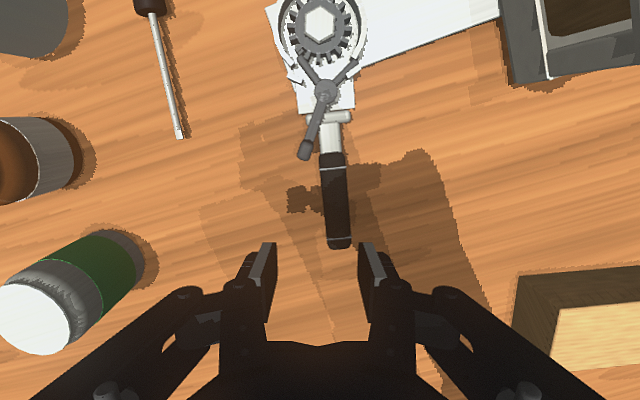

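The gripper is clear of everything, and the lever still leans to tightening (tab at 307,148, left of the neck). The screwdriver, jar, tin and tea box all look undisturbed. Handing in.

```bash
python3 -c "
from h import *
print(r.hand_in())"
```

```text
the job is handed in; nothing more can be done
None
```

I flipped the lever to tightening, drew the bolt down to about 3 N harder than its running pull, let go of the spanner and handed the job in at about 24.5 s; no verdict came back.

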